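# Check the vacuum pump's oil with its dipstick

## Task

Check the oil of the green vacuum pump: lift the dipstick (the wooden-handled rod with the wide collar) up off its hooks, push it down the pump's slanting tube until the collar stops on the tube's mouth, and draw it fully out again. Finish while still holding it in the gripper, level and still, high above the bench (the whole dipstick well over 15 cm up) and clear of everything, so that its tip can be read; the plain rod without a collar stays on its hooks.

Things in the scene. Friction and masses are not known exactly. Their poses are not given: they have to be found in the camera images.
- dipstick_handle (a point): centre of the dipstick's wooden handle, a bar 95 mm long, 16 mm wide, 20 mm high, 115 mm above the bench as it hangs level on its hooks. x axis along the dipstick towards its tip; z up and y across the 16 mm width while it hangs. Nothing touches the handle within 25 mm either side of this point along its length; the next rod is 100 mm beside
- dipstick_collar (a point): point on the dipstick's axis in the stop face of its collar (36 mm across, 6 mm thick), 53.5 mm from the handle's centre towards the tip. Axes as for the handle
- dipstick_tip (a point): end of the dipstick's round steel rod (8 mm diameter), 115 mm beyond the collar's stop face. Axes as for the handle
- dipstick: the dipstick as a whole, 70 to 140 g; origin at the collar point, x axis towards the tip
- plain_rod_handle (a point): centre of the handle of the other rod on the rack, which has the same handle and rod but no wide collar (only a 12 mm ferrule). It hangs parallel to the dipstick, 100 mm beside it; which of the two places is whose varies
- plain_rod: the other rod as a whole; origin on its axis where the rod leaves the ferrule, x axis towards its tip
- tube_mouth (a point): centre of the open mouth of the pump's steel dipstick tube, 150 mm above the bench, its z axis along the tube pointing up and out of it, 40 degrees above the horizontal. The tube is straight, 26 mm outside, 16 mm bore, 130 mm deep, and is fixed
- pump: green oil-filled vacuum pump, fixed to the bench, 270 mm long, 130 mm wide, 172 mm high (sump end: 130 mm, with a filler cap to 172 mm); origin on the bench under the face of the sump end, from which the tube rises along +x (the mouth is 70 mm out); the pump's body lies towards -x
- rack: fixed plywood rack, 190 x 190 mm; origin on the bench; x axis along the rods towards their tips, the two places at y = -50 and +50 mm. Each has a V wire hook under the rod (x = +60 mm) and a flat U hook under the handle's end (x = -88 mm), both open upwards, prongs at most 16 mm above the rod's axis; collar point at x = 0. The base is 18 mm thick
Mind the look-alikes: they are no part of the job. There is more than one size of the dipstick; the job needs the larger.

How it is judged:
On the way, in this order (a step that is already met when the one before it is completed fails the run):
1. the dipstick is lifted off its hooks in the gripper (height (world z) of dipstick_collar above 0.145 m and contact force between the fingers and dipstick above 0.5 N and contact force between dipstick and rack below 0.05 N), for 0.1 s.
2. the dipstick is in the tube, its collar stopped on the mouth (z of dipstick_collar in the frame of tube_mouth below 0.003 m and distance between dipstick_collar and tube_mouth below 0.007 m and angle between the x axis of dipstick and the z axis of tube_mouth, either way round below 0.12 rad and z of dipstick_tip in the frame of tube_mouth below -0.1 m), for 0.1 s.
3. the dipstick is drawn fully out of the tube, in the gripper (z of dipstick_tip in the frame of tube_mouth above 0.01 m and contact force between the fingers and dipstick above 0.5 N), for 0.1 s.
At the end, for the whole second after the job is handed in: dipstick held in the fingers, tip and handle over 0.15 m up, within 8 degrees of level, at rest (under 0.03 m/s, 0.15 rad/s), tip over 30 mm from the tube mouth, touching neither pump, rack nor plain rod; plain rod within 20 mm of where it hung (height (world z) of each of dipstick_tip, dipstick_handle above 0.15 m and angle between dipstick's own x axis and vertical between 1.43 and 1.71 rad and contact force between the fingers and dipstick above 0.5 N and contact force between dipstick and pump below 0.05 N and contact force between dipstick and rack below 0.05 N and contact force between dipstick and plain_rod below 0.05 N and distance between dipstick_tip and tube_mouth above 0.03 m and linear speed of dipstick below 0.03 m/s and angular speed of dipstick below 0.15 rad/s and distance of plain_rod from where it was at the start of the episode below 0.02 m); the arm keeps its last pose, push and grip.
It fails at once if the plain rod is taken or knocked off its hooks (distance of plain_rod from where it was at the start of the episode above 0.02 m).
It also fails if it takes over 54 s, if anything falls off the work surface, if the arm or the gripper's body presses on something with over 40 N, if the wrist force passes 120 N, or if a joint passes its speed limit or range.

## Robot

A 6-joint arm with a two-finger parallel gripper is mounted at the origin on the work surface. World frame = base frame: x ahead of the robot, y to its left, z up, the work surface at z = 0. Lengths are in m, angles in rad, forces in N, time in s.
With the tool pointing down it reaches from about 0.375 to 0.9 m from the base axis. Payload 3.1 kg.
Tool frame: the origin (TCP) lies midway between the tips of the shut fingers; the grasp point (between the pads) lies 19 mm behind it (manip.tcp_to_grasp is the distance from the TCP to the grasp point, in m); z points along the fingers, y is the line along which they close (so a half turn about z gives the same grasp; the last joint's range is limited). The gripper opens to 85 mm and grips with 20 to 120 N. Pads are 22 mm wide; open, the fingers measure 114 mm over their backs; the gripper's body (76 mm by 85 mm) begins 54 mm behind the grasp point. The pads swing forward as they close: fully open they stand 13 mm farther back than shut.
Start: joints at [1.079, 0.527, 1.433, -0, 1.181, -0.178], TCP at [0.192, 0.595, 0.231] pointing down, gripper open.
Joint ranges: [-3.08, 3.08], [-0.75, 2.2], [0.22, 2.44], [-1.43, 4.57], [0, 2.65], [-2.85, 2.85]. Speed limits (rad/s): [2.79, 2.79, 3.14, 3.14, 3.14, 3.14].

## Interface

Orientations are given as a unit quaternion [x, y, z, w].
In Python, from station import manip gives the robot as it stands. The module is installed in compiled form; this text tells all that it offers.
- The arm moves only by the shell command python3 -m crank 'ROWS' [OPENING] [FORCE]. ROWS is JSON, a list of rows, each a list of 2 entries, a list of its own where there are three numbers: the shift along the tool's x, y, z in cm, then the turn about the tool's z in degrees. In form: [[[x, y, z], spin], ...]. A call has 1 to 10 rows; each row is the pose to reach, as a shift and turn from the pose commanded when the call began, along the tool's axes at that moment; what a row does not reach only later rows make up. A row lasts 1/10 s, in which the tool goes at most 50 mm and 8.59 degrees, less where a joint would pass 70% of its speed; a pose out of reach is approached as far as the arm can. A call with a gripper value outside its range is refused whole. OPENING is the finger opening in cm, from 0 to 8.54, set as the call begins (- or left out, the last holds). The fingers move at their own pace and stop on an object; FORCE is the grip in N (left out, the last holds). Time passes only in rows, so rows that repeat a pose let the fingers close. It gives the time, the measured TCP pose, the force and the opening at its end, in the units of the state.
- manip.sense(): the state, without advancing time (a new reading comes with each control period).
- manip.snapshot(name): name is "scene" or "top" or "wrist"; returns the picture (420x560x3 uint8, red, green, blue); there is no depth.
- manip.camera_params(name): a dict with "fx", "fy", "cx", "cy" (pixels), "k1" (the pictures are not rectified: a ray, as slopes to the right and down, at radius r is drawn at 1 + k1 r^2 times it, then the intrinsics apply), "pose" (4x4, takes a point from camera to world coordinates). Camera axes: x right, y up, looking along -z (the intrinsics and any distortion apply to the point x, -y, -z); pixel columns grow to the right and rows downward; lengths in m; the calibration is good to about 2 mm. A picture is of the moment at which its call begins: read the wrist's pose just before it. camera_params takes no time and is no camera call; for the wrist camera it gives the pose at the moment of the call.
- manip.sign_off(): hands the job in, once; it reports no verdict.
The state is a dict: "t": time; "q": joint angles; "qd": joint speeds; "tau": joint torques, N m; "tcp_pos": TCP position; "tool_rot": TCP orientation; "force": force on the tool from outside, world axes, zero at the start; "ft_torque": the same for the moment, N m; "finger_gap": opening from 0.0 (shut) to 1.0 (fully open).
Only numpy, scipy, OpenCV 4.12 (cv2) and the standard library are available. Lean on these libraries where they do the work, as an engineer would, in place of code of your own. Each camera call takes 0.05 s, during which the arm holds its last target. There are 200 camera calls.

## Working session

There is one attempt and no reset: what is moved stays moved. The work goes in short steps, Python scripts to look and compute and a shell command to move; the robot and the scene stay as the last step left them, time stands still between calls to the robot, and variables do not carry over. Pictures are saved under pics/ and viewed, on a budget of 10 in all, crops included, one or two more only if the job needs it, and the job is handed in when it is done.

```bash
mkdir -p pics; cat > h.py <<'E'
import numpy as np, cv2
from station import manip
def snap(n,f):
    P=manip.camera_params(n); im=manip.snapshot(n); cv2.imwrite('pics/'+f,im[:,:,::-1]); np.save('pics/'+f+'.npy',P,allow_pickle=True); return im,P
def load(f): return cv2.imread('pics/'+f), np.load('pics/'+f+'.npy',allow_pickle=True).item()
def ray(P,u,v):
    x=(u-P['cx'])/P['fx'];y=(v-P['cy'])/P['fy'];a,b=x,y
    for _ in range(20):
        s=1+P['k1']*(a*a+b*b);a,b=x/s,y/s
    T=np.array(P['pose']);return T[:3,3],T[:3,:3]@np.array([a,-b,-1])
def onz(P,u,v,z):
    o,d=ray(P,u,v);return o+d*(z-o[2])/d[2]
def proj(P,p):
    T=np.array(P['pose']);c=T[:3,:3].T@(np.array(p)-T[:3,3]);a,b=c[0]/-c[2],-c[1]/-c[2];s=1+P['k1']*(a*a+b*b)
    return np.array([P['fx']*a*s+P['cx'],P['fy']*b*s+P['cy']])
def tri(*obs):
    A=np.zeros((3,3));B=np.zeros(3)
    for P,u,v in obs:
        o,d=ray(P,u,v);d/=np.linalg.norm(d);M=np.eye(3)-np.outer(d,d);A+=M;B+=M@o
    return np.linalg.solve(A,B)
E
python3 - <<'E'
from h import *
for n in('scene','top'):
    im,P=snap(n,n+'0.png');print(n,P['fx'],P['k1'],np.round(P['pose'],3).tolist())
s=manip.sense();print(s['t'],s['tool_rot'],s['finger_gap'])
E
```

```text
scene 510.9501827766804 -0.10430920893540144 [[0.234, -0.743, 0.627, 1.189], [0.972, 0.169, -0.163, -0.17], [0.015, 0.648, 0.762, 1.008], [0.0, 0.0, 0.0, 1.0]]
top 455.39485757275145 0.049901352848568406 [[-0.008, 0.997, -0.075, 0.39], [-1.0, -0.009, -0.012, 0.022], [-0.013, 0.075, 0.997, 0.936], [0.0, 0.0, 0.0, 1.0]]
0.1 [ 1.55733029e-01  9.87798698e-01 -9.23968070e-04 -3.20410302e-04] 1.0035447640682278
```

View pics/scene0.png

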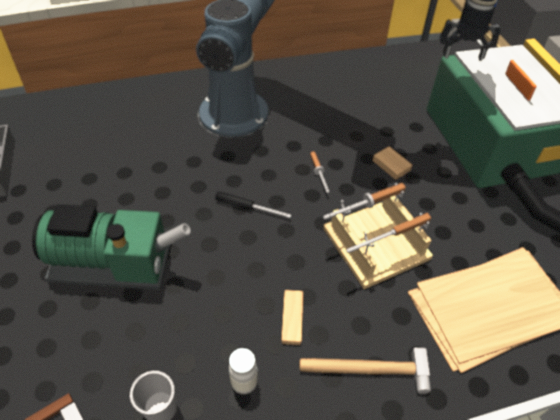

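View pics/top0.png

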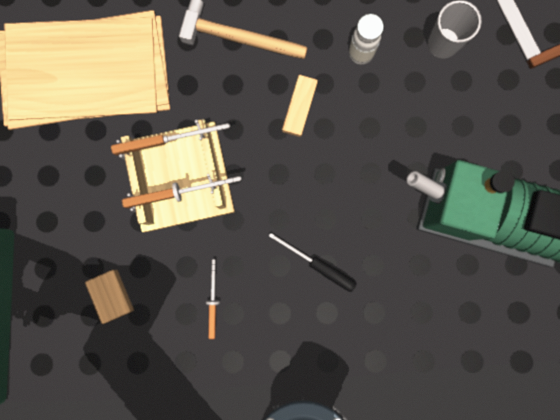

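Scene view: the pump is at left with its tube mouth near (187,229). The rack is at right, with the collared dipstick nearest the robot: handle about (385,195), tip (325,217). Top view: the dipstick runs from handle (148,197) through collar (177,192) to tip (240,180). The plain rod runs from (137,145) to (229,127), the mouth is near (413,179), and a small decoy dipstick lies at (212,300).

```bash
python3 - <<'E'
from h import *
t,P=load('top0.png');s,S=load('scene0.png')
hsv=cv2.cvtColor(t,cv2.COLOR_BGR2HSV);m=((hsv[...,0]<14)&(hsv[...,1]>140)&(hsv[...,2]>70)).astype(np.uint8)
c,_=cv2.findContours(m,0,2)
for k in c:
    if cv2.contourArea(k)>60:
        r=cv2.minAreaRect(k);print('orange',np.round(r[0],1),np.round(r[1],1),r[2],np.round(onz(P,*r[0],.123),4))
for p in [(148,197),(177,192),(240,180)]:print(np.round(onz(P,*p,.115),4))
for p in [(414,180)]:
    q=onz(P,*p,.15);print('mouth',np.round(q,4),proj(S,q))
a=cv2.resize(t[150:230,390:470],(400,400),interpolation=cv2.INTER_CUBIC);b=cv2.resize(s[200:280,140:220],(400,400),interpolation=cv2.INTER_CUBIC)
cv2.imwrite('pics/c1.png',np.hstack([a,b]))
E
```

```text
orange [147.1 198. ] [ 9.4 50.1] 78.11134338378906 [0.4963 0.2778 0.123 ]
orange [137.  144.7] [ 9.8 51.5] 77.90524291992188 [0.5932 0.297  0.123 ]
orange [545.8  55.6] [ 9.8 32.6] 66.80140686035156 [ 0.7448 -0.4379  0.123 ]
[0.499  0.2787 0.115 ]
[0.5077 0.2263 0.115 ]
[0.5288 0.1119 0.115 ]
mouth [ 0.5196 -0.1933  0.15  ] [184.41724902 227.59768683]
```

View pics/c1.png

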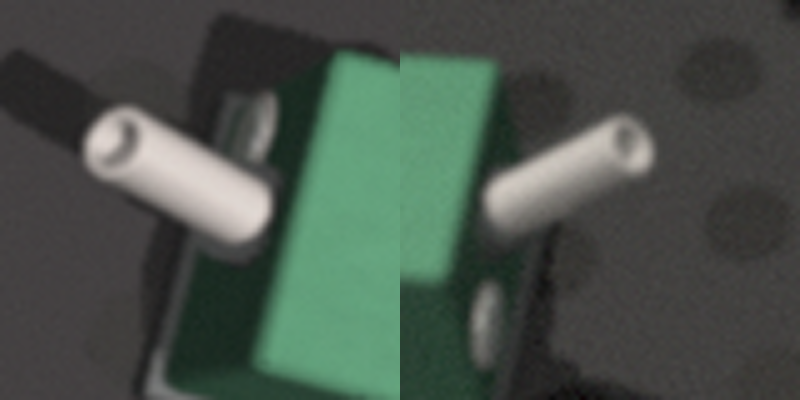

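Crop: the mouth is at top-view pixel (412.8,177.6) and scene pixel (186.2,228). The sump's top front edge runs (459,161) to (441.6,223).

```bash
python3 - <<'E'
from h import *
t,P=load('top0.png');s,S=load('scene0.png')
m=tri((P,412.8,177.6),(S,186.2,228));print('tri',m,'plane',onz(P,412.8,177.6,.15),onz(S,186.2,228,.15))
a,b=onz(P,459,161,.13),onz(P,441.6,223,.13);e=a-b;print('edge yaw of normal',np.degrees(np.arctan2(e[1],e[0]))+90,np.linalg.norm(e))
r=onz(P,439,191.5,.091);d=m-r;print('tube yaw',np.degrees(np.arctan2(d[1],d[0])),d)
# dipstick axis yaw
h=onz(P,147.1,198,.125);tp=onz(P,240,180,.115);d=tp-h;print('dip yaw',np.degrees(np.arctan2(d[1],d[0])),h,np.linalg.norm(d))
st=manip.sense();from scipy.spatial.transform import Rotation as R
print(st['tcp_pos'],R.from_quat(st['tool_rot']).as_matrix().round(3).tolist())
E
```

```text
tri [ 0.52340745 -0.19018655  0.15276599] plane [ 0.52377918 -0.19140245  0.15      ] [ 0.52144736 -0.18981039  0.15      ]
edge yaw of normal 72.89755433800917 0.11476909578313618
tube yaw 75.89110183830566 [0.01619943 0.06445026 0.06176599]
dip yaw -78.7572439350102 [0.49591509 0.27714131 0.125     ] 0.16877214329855258
[0.19195403 0.59412083 0.23043342] [[-0.951, 0.308, -0.001], [0.308, 0.951, -0.002], [0.0, -0.002, -1.0]]
```

```bash
python3 - <<'E'
from h import *
s,S=load('scene0.png')
print('base corners',onz(S,487,182,0),onz(S,430,115,0))
print('tcp proj',proj(S,[.192,.594,.231]))
# top corner above base corner (487,182): top px ~ (497,122)
o,d=ray(S,497,122);b=onz(S,487,182,0)
k=((b-o)[:2]@d[:2])/(d[:2]@d[:2]);print('box top z',(o+k*d)[2])
E
```

```text
base corners [0.43125742 0.62175183 0.        ] [0.13887614 0.58480036 0.        ]
tcp proj [461.41969236  61.45542375]
box top z 0.1979514907097638
```

```bash
python3 -m crank '[[[-1.5,-3,-1.5],0],[[-3,-7,-1.5],8],[[-6.5,-10,-1],16],[[-11,-12,-1],24],[[-15.5,-14,-1],32],[[-20,-16,-1],40],[[-24.5,-18,-1],48],[[-29,-19.5,-1],56],[[-33.5,-20.5,-0.5],61],[[-37,-20.7,0],61]]' 5 20
python3 -m crank '[[[-1.5,0,0],0],[[-1.8,0,0],0],[[-1.8,0,0],0],[[-1.8,0,0],0]]'
python3 - <<'E'
from h import *
im,P=snap('wrist','w1.png')
from scipy.spatial.transform import Rotation as R
s=manip.sense();print(s['t'],s['tcp_pos'],R.from_quat(s['tool_rot']).as_matrix().round(3).tolist(),s['force'],s['q'])
for p in([.4963,.277,.125],[.529,.112,.115]):print(proj(P,p))
E
```

```text
t: 1.1
tcp_pos: [0.4826, 0.2816, 0.2311]
tool_rot: [0.637, 0.771, -0.0, 0.0]
force: [0.4, 0.2, -0.4]
finger_gap: 0.586
t: 1.5
tcp_pos: [0.4827, 0.2669, 0.2314]
tool_rot: [0.635, 0.772, -0.0, -0.0]
force: [-0.1, -0.1, 0.1]
finger_gap: 0.588
1.55 [0.48284731 0.2670626  0.23151242] [[-0.194, 0.981, -0.0], [0.981, 0.194, 0.0], [0.0, -0.0, -1.0]] [-0.3599601  -1.2195202  -0.18213865] [3.02488708e-01 4.28894002e-01 1.61731597e+00 3.74286036e-04
 1.09566612e+00 1.07359421e-01]
[298.63320186 202.53955521]
[295.13881625 354.07093447]
```

View pics/w1.png

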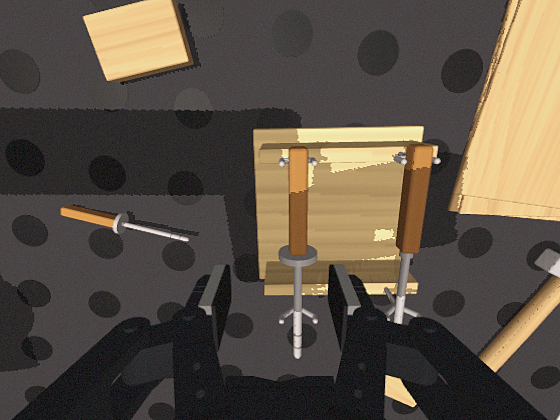

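Wrist view: the collared handle spans (298,148) to (299,252), collar near (297,255) and tip (297,356). This agrees with the earlier estimate.

```bash
python3 - <<'E'
from h import *
im,P=load('w1.png')
a=onz(P,298.3,148,.125);b=onz(P,297.2,356,.115);d=(b-a)[:2];print(a,b,np.linalg.norm(d),np.degrees(np.arctan2(d[1],d[0])))
u=d/np.linalg.norm(d);h=b[:2]-u*.1685;print('handle from tip',h,'from tail',a[:2]+u*.0475)
s=manip.sense();from scipy.spatial.transform import Rotation as R
M=R.from_quat(s['tool_rot']).as_matrix()
hh=(h+a[:2]+u*.0475)/2
print('shift',M.T@(np.array([*hh,.096])-s['tcp_pos']),'tool x yaw',np.degrees(np.arctan2(M[1,0],M[0,0])))
E
```

```text
[0.48641767 0.32108654 0.125     ] [0.53163923 0.10997234 0.115     ] 0.21590321071397314 -77.909707305898
handle from tip [0.49634641 0.27473479] from tail [0.49636669 0.27464015]
shift [0.00482263 0.01477347 0.13550919] tool x yaw 101.17026901830612
```

```bash
python3 -m crank '[[[0.5,1.5,2],-1],[[0.5,1.5,6],-1],[[0.5,1.5,9.5],-1],[[0.5,1.5,12],-1],[[0.5,1.5,13.2],-1],[[0.5,1.5,13.6],-1],[[0.5,1.5,13.6],-1],[[0.5,1.5,13.6],-1]]' 5 30
python3 -m crank '[[[0,0,0],0],[[0,0,0],0],[[0,0,0],0],[[0,0,0],0],[[0,0,0],0],[[0,0,0],0]]' 0.5 30
python3 -m crank '[[[0,0,-0.5],0],[[0,0,-1.5],0],[[0,0,-3],0],[[0,0,-5],0],[[0,0,-7],0],[[0,0,-9],0],[[0,0,-10.5],0],[[0,0,-11],0],[[0,0,-11],0],[[0,0,-11],0]]'
python3 - <<'E'
from h import *
im,P=snap('wrist','w2.png');im,P=snap('scene','s2.png')
E
```

```text
t: 2.35
tcp_pos: [0.4988, 0.2746, 0.0967]
tool_rot: [0.629, 0.778, 0.001, 0.001]
force: [-0.8, -0.5, 0.2]
finger_gap: 0.584
t: 2.95
tcp_pos: [0.4983, 0.2741, 0.0962]
tool_rot: [0.629, 0.778, 0.001, 0.0]
force: [-1.8, -0.1, 5.8]
finger_gap: 0.179
t: 3.95
tcp_pos: [0.4972, 0.2738, 0.2047]
tool_rot: [0.629, 0.778, -0.001, -0.0]
force: [0.1, -1.0, -1.4]
finger_gap: 0.182
```

View pics/s2.png

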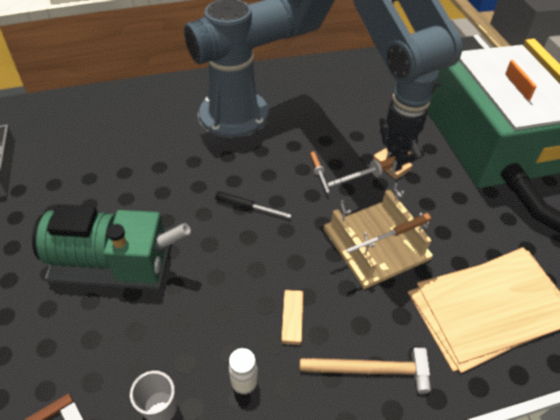

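The dipstick is held about level clear of the rack, and the plain rod is still in place. The tool can't tilt, so I'll pivot the dipstick in the pads by hooking its tip under the tube. First I'll look at the mouth with the wrist camera.

```bash
python3 -m crank '[[[-1,-0.3,-1],2],[[-3,-1,-2.5],6],[[-6.5,-2,-4],11],[[-10.5,-3.2,-5],16],[[-15,-4.5,-5],21],[[-19.5,-5.8,-5],26],[[-24,-7.1,-5],28],[[-28.5,-8.4,-5],28],[[-33,-9.8,-5],28],[[-37.5,-11.1,-5],28]]'
python3 - <<'E'
from h import *
from scipy.spatial.transform import Rotation as R
s=manip.sense();M=R.from_quat(s['tool_rot']).as_matrix();print(M.T@(np.array([.458,-.235,.255])-s['tcp_pos']),s['q'])
E
```

```text
t: 5.05
tcp_pos: [0.4667, -0.1182, 0.2557]
tool_rot: [0.799, 0.602, -0.0, 0.0]
force: [0.1, -0.2, -1.3]
finger_gap: 0.18
[-0.11467897  0.02386795  0.00071123] [-4.80534060e-01  3.01923928e-01  1.75269926e+00 -2.41085992e-04
  1.08704164e+00 -2.00766941e-01]
```

```bash
python3 -m crank '[[[-3,0.6,0],0],[[-6,1.2,0],0],[[-9,1.9,0],0],[[-11,2.3,0],0],[[-11.5,2.4,0],0],[[-11.5,2.4,0],0],[[-11.5,2.4,0],0],[[-11.5,2.4,0],0]]'
python3 - <<'E'
from h import *
im,P=snap('wrist','w3.png')
for p in([.5234,-.1904,.15],):print(proj(P,p))
E
```

```text
t: 5.85
tcp_pos: [0.4591, -0.2318, 0.2553]
tool_rot: [0.798, 0.603, 0.0, -0.0]
force: [-0.5, 0.3, -1.1]
finger_gap: 0.184
[343.87054969 141.37810995]
```

View pics/w3.png

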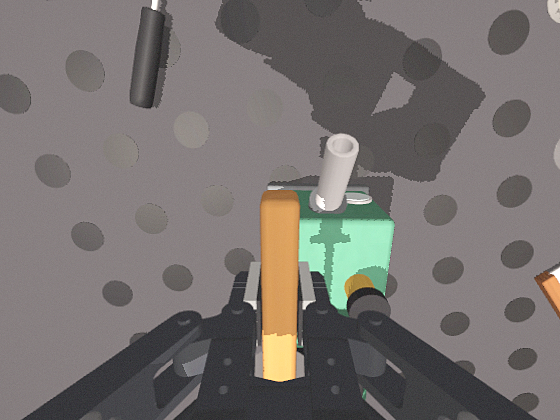

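Wrist view: the mouth ellipse is centred near (342,146). The tube root is near (327,203), and the sump's front top edge runs from (300,218) to (391,221). The dipstick is straight in the pads.

```bash
python3 - <<'E'
from h import *
im,P=load('w3.png')
print('mouth',onz(P,342,146,.15));t,T=load('top0.png');s,S=load('scene0.png')
print('tri3',tri((P,342,146),(T,412.8,177.6),(S,186.2,228)))
# refine ellipse of mouth
c=cv2.cvtColor(im[125:170,315:370],cv2.COLOR_BGR2GRAY);m=(c>135).astype(np.uint8)
k,_=cv2.findContours(m,cv2.RETR_CCOMP,2)
for q in k:
    if len(q)>=8:print(np.round(cv2.fitEllipse(q)[0],1)+[315,125],np.round(cv2.fitEllipse(q)[1],1))
a,b=onz(P,305,218,.13),onz(P,390,221,.13);e=b-a;print('edge normal yaw',np.degrees(np.arctan2(e[1],e[0]))+90)
# tube silhouette edges: fit lines to left/right borders of tube rows 165-190
g=cv2.cvtColor(im,cv2.COLOR_BGR2GRAY)
for r in range(160,192,6):
    x=np.where(g[r,310:365]>135)[0]+310;print(r,x.min(),x.max(),end='; ')
E
```

```text
mouth [ 0.52124856 -0.19348275  0.15      ]
tri3 [ 0.52233527 -0.19131256  0.15157992]
[339.5 155.1] [33.4 47.2]
edge normal yaw 71.99492916649143
160 322 355; 166 322 353; 172 321 351; 178 320 349; 184 319 347; 190 313 364;
```

```bash
python3 - <<'E'
from h import *
from scipy.spatial.transform import Rotation as R
im,P=load('w3.png');c=np.radians(40)
for y in(70,72,74,76):
    o=np.array([np.cos(np.radians(y))*np.cos(c),np.sin(np.radians(y))*np.cos(c),np.sin(c)])
    M0=onz(P,342,146,.15);print(y,[np.round(proj(P,M0-L*o),1).tolist() for L in(.02,.04,.06)])
s=manip.sense();M=R.from_quat(s['tool_rot']).as_matrix();print('yaw',np.degrees(np.arctan2(M[1,0],M[0,0])))
Mo=np.array([.522,-.192,.15]);o=np.array([np.cos(np.radians(72.5)),np.sin(np.radians(72.5)),0])
t=Mo+o*.2035;print(t,M.T@(np.array([t[0],t[1],.081])-s['tcp_pos']))
E
```

```text
70 [[336.6, 162.7], [331.8, 177.4], [327.6, 190.3]]
72 [[337.2, 162.8], [333.0, 177.4], [329.3, 190.4]]
74 [[337.8, 162.8], [334.2, 177.5], [331.0, 190.4]]
76 [[338.5, 162.8], [335.4, 177.4], [332.6, 190.4]]
yaw 74.153546534527
[0.58319363 0.0020814  0.15      ] [0.25883409 0.05542861 0.17444949]
```

```bash
python3 -m crank '[[[1.5,0.3,0],0],[[4.5,1,0],0],[[8.5,1.7,0],0],[[12.5,2.5,0],0],[[16.5,3.3,2],0],[[20.5,4.1,5],0],[[24,4.8,9],0],[[25.9,5,13],0],[[25.9,5,16],0],[[25.9,5,17.4],0]]' - 25
python3 -m crank '[[[0,0,0],0],[[0,0,0],0],[[0,0,0],0]]'
python3 - <<'E'
from h import *
im,P=snap('wrist','w4.png');im,Q=snap('top','t4.png')
s=manip.sense();print(s['force'],s['tcp_pos'])
t=s['tcp_pos'];o=np.array([.273,.962,0]);e=t-.1685*o;e[2]+=.019
print('tip expected wrist/top px',proj(P,e),proj(Q,e),e)
a=cv2.imread('pics/w4.png')[200:420,160:440];b=cv2.imread('pics/t4.png')[120:240,260:440]
cv2.imwrite('pics/c4.png',np.hstack([cv2.resize(a,(400,314)),cv2.resize(b,(400,314)[:1]+(314,))]))
E
```

```text
t: 6.9
tcp_pos: [0.5765, 0.0051, 0.0783]
tool_rot: [0.797, 0.604, -0.002, -0.002]
force: [-0.6, -0.4, -0.9]
finger_gap: 0.183
t: 7.2
tcp_pos: [0.5799, 0.0017, 0.0832]
tool_rot: [0.798, 0.602, 0.001, 0.001]
force: [0.2, -0.9, -1.1]
finger_gap: 0.18
[-0.49053169  0.24811375 -0.35846506] [0.57960575 0.00157459 0.08314415]
tip expected wrist/top px [279.8480067  526.16730744] [388.65569851 176.98172027] [ 0.53360525 -0.16052241  0.10214415]
```

View pics/c4.png

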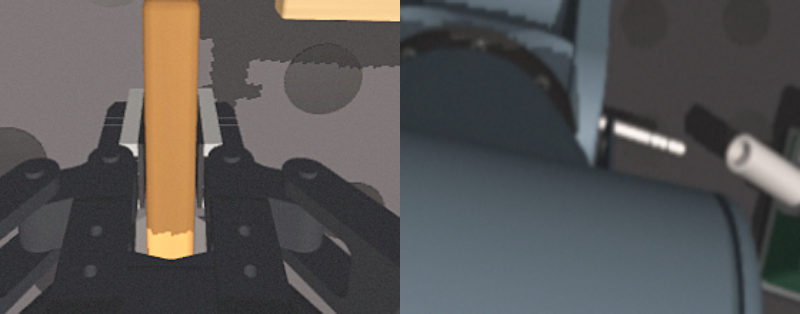

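The tip in the top view is at about (388,177), within a pixel of where the arm pose puts it. So the rod is level and the mouth needs only a 2.6 mm sideways shift. Now I'll slide the tip under the tube.

```bash
python3 -m crank '[[[-1,-0.2,0],0],[[-2.5,-0.26,0],0],[[-4,-0.26,0],0],[[-5.2,-0.26,0],0],[[-5.85,-0.26,0],0],[[-5.85,-0.26,-1],0],[[-5.85,-0.26,-2],0],[[-5.85,-0.26,-3],0],[[-5.85,-0.26,-3],0],[[-5.85,-0.26,-3],0]]' - 20
python3 -m crank '[[[0,0,-0.8],0],[[0,0,-1.6],0],[[-0.1,0,-2.4],0],[[-0.2,0,-2.9],0]]'
python3 - <<'E'
from h import *
s=manip.sense();t=s['tcp_pos'];d=t-np.array([.522,-.192,.15]);print('o',d@[.273,.962,0],'lat',d@[.962,-.273,0],'grip z',t[2]+.019,s['force'],s['ft_torque'])
E
```

```text
t: 8.3
tcp_pos: [0.5604, -0.053, 0.1121]
tool_rot: [0.798, 0.603, 0.0, 0.001]
force: [0.7, 0.4, -0.4]
finger_gap: 0.181
t: 8.7
tcp_pos: [0.5595, -0.0552, 0.1412]
tool_rot: [0.798, 0.602, 0.0, 0.0]
force: [-0.1, 1.0, -2.4]
finger_gap: 0.181
o 0.14183612102207296 lat -0.0013074864875740706 grip z 0.16020622669170118 [-0.07863441  0.99809684 -2.36575811] [ 0.36520525 -0.06465381 -0.05156339]
```

```bash
python3 -m crank '[[[-0.2,0,-1.1],0],[[-0.5,0,-2.2],0],[[-0.9,0,-3.3],0],[[-1.45,0,-4.4],0],[[-2.1,0,-5.4],0],[[-2.75,0,-6.35],0],[[-3.1,0,-6.7],0],[[-3.1,0,-6.7],0]]'
python3 - <<'E'
from h import *
s=manip.sense();t=s['tcp_pos'];d=t-np.array([.522,-.192,.15]);print('o',d@[.273,.962,0],'lat',d@[.962,-.273,0],'grip z',t[2]+.019,s['force'],s['ft_torque'])
snap('scene','s5.png');snap('wrist','w5.png')
a=cv2.imread('pics/s5.png')[140:290,130:330];b=cv2.imread('pics/w5.png')
cv2.imwrite('pics/c5.png',np.hstack([cv2.resize(a,(400,300)),cv2.resize(b,(400,300))]))
E
```

```text
t: 9.5
tcp_pos: [0.5511, -0.0859, 0.2081]
tool_rot: [0.798, 0.602, 0.0, 0.001]
force: [-1.3, -0.5, -1.0]
finger_gap: 0.178
o 0.11002289767701046 lat -0.0010153619556977959 grip z 0.22713841772121915 [-1.25166329 -0.54821212 -1.02289976] [ 0.13684394 -0.08878661  0.01818163]
```

View pics/c5.png

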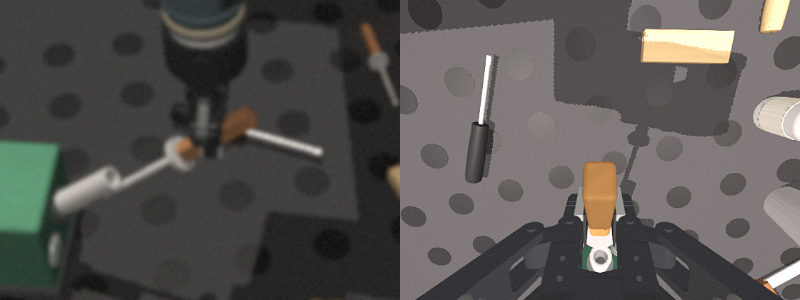

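The rod is now tilted along the tube's underside; the wrist half shows the mouth near (280,361). Next I'll withdraw along the rod and line it up above the mouth.

```bash
python3 -m crank '[[[0.5,0,-0.45],0],[[1.5,0,-1.35],0],[[2.7,0,-2.4],0],[[3.7,0,-3.3],0],[[4.1,0,-3.7],0],[[3.6,0,-4.1],0],[[2.9,0,-4.5],0],[[2.65,0,-4.6],0],[[2.65,0,-4.6],0],[[2.65,0,-4.6],0]]' - 25
python3 - <<'E'
from h import *
im,P=snap('top','t6.png');_,S=snap('scene','s6.png');_,W=snap('wrist','w6.png')
s=manip.sense();t=s['tcp_pos'];d=t-np.array([.522,-.192,.15]);print('o',d@[.273,.962,0],'lat',d@[.962,-.273,0],'grip z',t[2]+.019,s['force'])
g=t+[0,0,.019]
for th in(36,40,44):
    c=np.radians(th);e=g-.1685*np.array([.273*np.cos(c),.962*np.cos(c),np.sin(c)]);print(th,proj(P,e).round(1),proj(S,e).round(1),proj(W,e).round(1))
a=cv2.imread('pics/t6.png')[140:215,370:470];b=cv2.imread('pics/s6.png')[180:255,165:265]
cv2.imwrite('pics/c6.png',np.hstack([cv2.resize(x,(400,300),interpolation=cv2.INTER_CUBIC) for x in(a,b)]))
E
```

```text
t: 10.6
tcp_pos: [0.5578, -0.0601, 0.253]
tool_rot: [0.799, 0.602, -0.0, -0.0]
force: [-0.6, -0.7, -0.8]
finger_gap: 0.181
o 0.13713335883678032 lat -0.0015598241080013 grip z 0.2720162640473372 [ 0.36540377  0.0887577  -0.72967513]
36 [416.2 177.1] [184.4 221.1] [279.8 362. ]
40 [410.5 176.9] [188.4 224. ] [279.8 348. ]
44 [404.7 176.6] [192.6 226.7] [279.8 334.5]
```

View pics/c6.png

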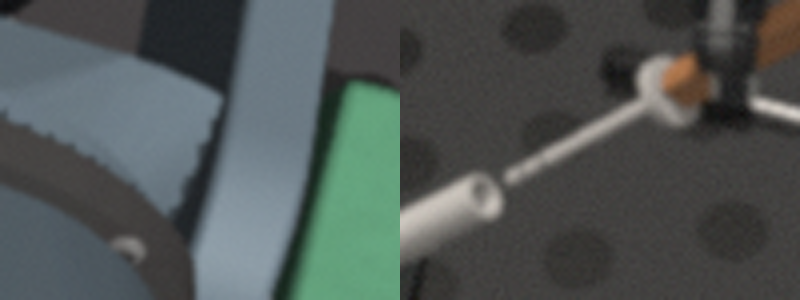

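Scene half: the tip is at (191.8,225) and the mouth at (185.8,229), with rod and tube collinear. The tilt is about 42.5°. Inserting with a small correction.

```bash
python3 -m crank '[[[-0.13,0.15,-0.15],0],[[-0.13,0.15,-0.15],0],[[-0.7,0.15,0.4],0],[[-1.4,0.15,1.05],0],[[-2.1,0.15,1.7],0],[[-2.9,0.15,2.45],0],[[-3.6,0.15,3.1],0],[[-3.6,0.15,3.1],0]]' - 25
python3 - <<'E'
from h import *
_,S=snap('scene','s7.png')
s=manip.sense();t=s['tcp_pos'];d=t-np.array([.522,-.192,.15]);print('o',d@[.273,.962,0],'lat',d@[.962,-.273,0],'grip z',t[2]+.019,s['force'],s['ft_torque'])
b=cv2.imread('pics/s7.png')[180:255,165:265];cv2.imwrite('pics/c7.png',cv2.resize(b,(400,300),interpolation=cv2.INTER_CUBIC))
E
```

```text
t: 11.55
tcp_pos: [0.5486, -0.0955, 0.2209]
tool_rot: [0.799, 0.602, -0.001, -0.001]
force: [0.3, 0.0, -1.9]
finger_gap: 0.186
o 0.10059722141731266 lat -0.0003158982185390282 grip z 0.2405623941156593 [ 0.18696627 -0.26587436 -1.6178435 ] [ 0.02534714 -0.0407038   0.01148854]
```

View pics/c7.png

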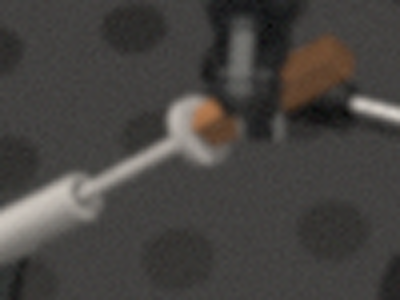

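The rod has entered the mouth with no force build-up. Pushing on.

```bash
python3 -m crank '[[[-0.7,0,0.65],0],[[-1.5,0,1.4],0],[[-2.3,0,2.15],0],[[-3.1,0,2.9],0],[[-3.9,0,3.65],0],[[-4.6,0,4.3],0],[[-5.2,0,4.85],0],[[-5.2,0,4.85],0]]'
python3 - <<'E'
from h import *
s=manip.sense();t=s['tcp_pos'];d=t-np.array([.522,-.192,.15]);print('o',d@[.273,.962,0],'lat',d@[.962,-.273,0],'z',d[2]+.019,s['force'],s['ft_torque'])
E
```

```text
t: 12.4
tcp_pos: [0.5348, -0.1454, 0.1729]
tool_rot: [0.799, 0.602, -0.001, -0.001]
force: [-1.0, 0.6, -1.5]
finger_gap: 0.18
o 0.04831013486060746 lat -0.0003618237535164678 z 0.041918137702224814 [-0.99548283  0.55164935 -1.50896474] [-1.22508371e-01 -3.24056052e-06 -2.10223486e-02]
```

```bash
python3 -m crank '[[[-0.3,0,0.3],0],[[-0.55,0,0.5],0],[[-0.75,0,0.65],0],[[-0.9,0,0.76],0],[[-1.05,0,0.88],0],[[-1.15,0,0.96],0],[[-1.15,0,0.96],0]]'
python3 - <<'E'
from h import *
snap('scene','s8.png')
s=manip.sense();t=s['tcp_pos'];d=t-np.array([.522,-.192,.15]);print('o',d@[.273,.962,0],'lat',d@[.962,-.273,0],'z',d[2]+.019,s['force'],s['ft_torque'])
b=cv2.imread('pics/s8.png')[180:255,165:265];cv2.imwrite('pics/c8.png',cv2.resize(b,(400,300),interpolation=cv2.INTER_CUBIC))
E
```

```text
t: 13.1
tcp_pos: [0.5326, -0.1549, 0.1648]
tool_rot: [0.798, 0.602, 0.001, -0.0]
force: [0.6, 2.9, 3.1]
finger_gap: 0.184
o 0.038554301879085 lat 5.000423339026714e-05 z 0.0338095249431135 [0.31921776 3.32757414 4.02150395] [ 0.53348159  0.03234809 -0.04588822]
```

View pics/c8.png

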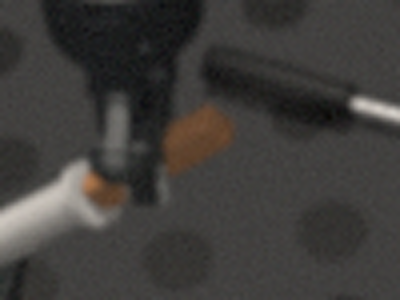

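The collar is on the mouth and the push-back has reversed to about 5 N. I'll press a little harder to seat it square.

```bash
python3 -m crank '[[[-0.15,0,0.13],0],[[-0.3,0,0.26],0],[[-0.3,0,0.26],0],[[-0.3,0,0.26],0]]' - 30
python3 -m crank '[[[-0.15,0,0.13],0],[[-0.3,0,0.26],0],[[-0.3,0,0.26],0],[[-0.3,0,0.26],0]]'
python3 - <<'E'
from h import *
s=manip.sense();t=s['tcp_pos'];d=t-np.array([.522,-.192,.15]);print('o',d@[.273,.962,0],'lat',d@[.962,-.273,0],'z',d[2]+.019,s['force'],s['ft_torque'])
E
```

```text
t: 13.55
tcp_pos: [0.5328, -0.1549, 0.1637]
tool_rot: [0.799, 0.602, 0.003, -0.001]
force: [1.5, 13.7, 14.1]
finger_gap: 0.18
t: 13.95
tcp_pos: [0.5328, -0.1552, 0.1627]
tool_rot: [0.799, 0.601, 0.005, -0.002]
force: [2.0, 21.4, 25.0]
finger_gap: 0.179
o 0.03831444339985216 lat 0.00031383068331930725 z 0.03172172804132738 [ 1.97828373 21.42005763 25.01176058] [ 3.29887716 -0.19952321 -0.14560192]
```

A firm stop at 33 N with the pose on the tube axis (39.6°), so the collar is seated. Drawing it out.

```bash
python3 -m crank '[[[0.5,0,-0.42],0],[[1.2,0,-1],0],[[2.3,0,-1.93],0],[[3.6,0,-3.02],0],[[5,0,-4.2],0],[[6.4,0,-5.37],0],[[7.8,0,-6.55],0],[[9.2,0,-7.7],0],[[10.5,0,-8.8],0],[[11.6,0,-9.7],0]]'
python3 -m crank '[[[0.3,0,-0.3],0],[[0.3,0,-0.3],0],[[0.3,0,-0.3],0]]'
python3 - <<'E'
from h import *
_,S=snap('scene','s9.png')
s=manip.sense();t=s['tcp_pos'];d=t-np.array([.522,-.192,.15]);print('o',d@[.273,.962,0],'lat',d@[.962,-.273,0],'z',d[2]+.019,s['force'],s['ft_torque'])
b=cv2.imread('pics/s9.png')[180:255,165:265];cv2.imwrite('pics/c9.png',cv2.resize(b,(400,300),interpolation=cv2.INTER_CUBIC))
E
```

```text
t: 14.95
tcp_pos: [0.5629, -0.0486, 0.2572]
tool_rot: [0.798, 0.603, 0.0, 0.0]
force: [0.5, -0.1, -2.0]
finger_gap: 0.181
t: 15.25
tcp_pos: [0.5629, -0.0472, 0.2586]
tool_rot: [0.798, 0.602, -0.0, -0.0]
force: [0.3, -0.3, -1.7]
finger_gap: 0.179
o 0.1502614734039536 lat -0.0002877007573243422 z 0.12736760270616082 [-0.43936114 -0.07661406 -1.69365473] [ 0.01833389 -0.0748412  -0.01012249]
```

View pics/c9.png

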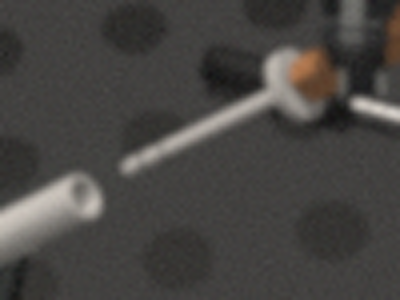

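The dipstick is out: the tip is clear of the mouth (about 30 mm). Next I'll lay the rod across the upper lip and lower the handle, which pivots it back to level.

```bash
python3 -m crank '[[[-1.5,0,0],0],[[-3.2,0,0],0],[[-4.8,0,0],0],[[-5.4,0,0.5],0],[[-5.4,0,1.5],0],[[-5.4,0,2.4],0],[[-4.7,0,3.4],0],[[-3.95,0,4.4],0],[[-3.4,0,5.5],0],[[-2.85,0,6.6],0]]' - 20
python3 - <<'E'
from h import *
s=manip.sense();t=s['tcp_pos'];d=t-np.array([.522,-.192,.15]);print('o',d@[.273,.962,0],'lat',d@[.962,-.273,0],'z',d[2]+.019,s['force'],s['ft_torque'])
E
```

```text
t: 16.3
tcp_pos: [0.5557, -0.0733, 0.1921]
tool_rot: [0.798, 0.603, 0.0, 0.0]
force: [-0.9, -1.2, 0.6]
finger_gap: 0.182
o 0.1233864147788197 lat -2.258958311727192e-05 z 0.06113625097391785 [-0.86621597 -1.21897545  0.64298539] [-0.53942919  0.25892237 -0.07257526]
```

```bash
python3 -m crank '[[[0.3,0,1.1],0],[[0.55,0,2.3],0],[[0.7,0,3.5],0],[[0.8,0,4.4],0],[[0.8,0,4.7],0],[[0.8,0,4.7],0],[[0.8,0,4.7],0]]'
python3 - <<'E'
from h import *
_,S=snap('scene','s10.png')
s=manip.sense();t=s['tcp_pos'];d=t-np.array([.522,-.192,.15]);print('o',d@[.273,.962,0],'lat',d@[.962,-.273,0],'z',d[2]+.019,s['force'],s['ft_torque'])
g=t+[0,0,.019]
for th in(-8,0,8):
    c=np.radians(th);e=g-.166*np.array([.273*np.cos(c),.962*np.cos(c),np.sin(c)]);e2=g-.05*np.array([.273*np.cos(c),.962*np.cos(c),np.sin(c)]);print(th,proj(S,e).round(1),proj(S,e2).round(1))
b=cv2.imread('pics/s10.png')[165:240,165:265];cv2.imwrite('pics/c10.png',cv2.resize(b,(800,600),interpolation=cv2.INTER_CUBIC))
E
```

```text
t: 17.0
tcp_pos: [0.5575, -0.0668, 0.1459]
tool_rot: [0.798, 0.602, -0.0, -0.0]
force: [1.0, 0.1, -0.1]
finger_gap: 0.182
o 0.1300829907728259 lat -3.3454001427353944e-05 z 0.015030571001253528 [-0.52409608 -0.1264657   0.01830923] [ 0.02155488  0.02833643 -0.03878162]
-8 [166.3 216.4] [222.7 223.6]
0 [167.2 223.3] [222.7 225.7]
8 [169.6 230. ] [223.2 227.7]
```

View pics/c10.png

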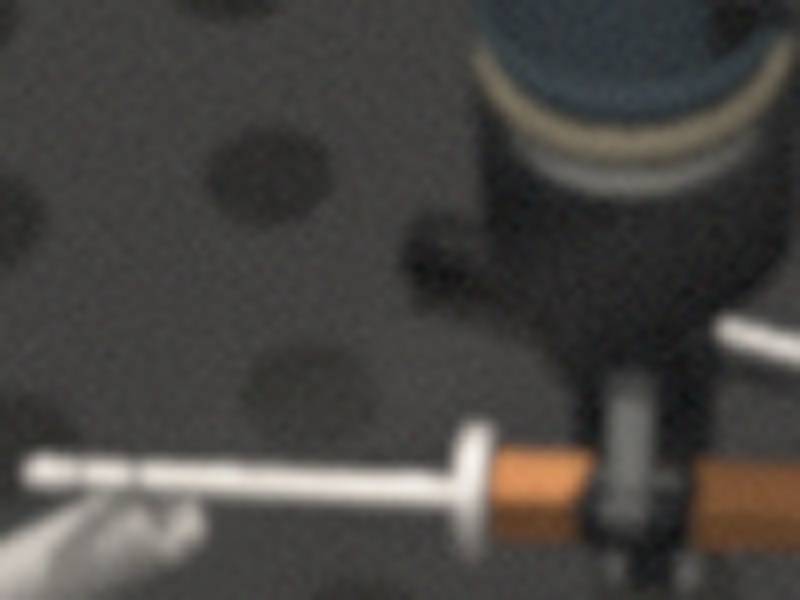

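The rod lies level: tip at (168,223.8) and collar at (222,226), within about 1° of the level prediction. Lifting clear with a firmer grip.

```bash
python3 -m crank '[[[0,0,-0.5],0],[[0,0,-1.5],0],[[0,0,-3],0],[[0.5,0,-5],0],[[1.5,0,-7],0],[[2.5,0,-9],0],[[3.5,0,-10.5],0],[[4,0,-11.5],0],[[4,0,-12],0],[[4,0,-12],0]]' - 40
python3 -m crank '[[[0,0,0],0],[[0,0,0],0],[[0,0,0],0],[[0,0,0],0],[[0,0,0],0]]'
python3 - <<'E'
from h import *
_,S=snap('scene','s11.png')
s=manip.sense();t=s['tcp_pos'];print(t,s['force'],s['finger_gap'],np.abs(s['qd']).max())
g=t+[0,0,.019]
for th in(-8,0,8):
    c=np.radians(th);f=lambda r:proj(S,g-r*np.array([.273*np.cos(c),.962*np.cos(c),np.sin(c)])).round(1);print(th,f(.166),f(.05),f(-.048))
b=cv2.imread('pics/s11.png');cv2.imwrite('pics/c11.png',cv2.resize(b[120:270,160:360],(800,600),interpolation=cv2.INTER_CUBIC))
a=cv2.imread('pics/scene0.png');print('plain rod diff',cv2.absdiff(a,b)[205:255,345:432].mean(),(cv2.absdiff(a,b)[212:235,390:432]>60).mean())
E
```

```text
t: 18.05
tcp_pos: [0.5687, -0.0285, 0.2668]
tool_rot: [0.798, 0.602, 0.0, 0.001]
force: [0.8, -0.3, -1.1]
finger_gap: 0.179
t: 18.55
tcp_pos: [0.5685, -0.0283, 0.2657]
tool_rot: [0.798, 0.602, -0.0, -0.0]
force: [0.3, 0.1, -0.6]
finger_gap: 0.176
[ 0.56854216 -0.02832189  0.26579123] [-0.59305866 -0.15092376 -1.09681698] 0.18365814497216545 0.0035919049461240003
-8 [178.1 177.5] [239.9 185.7] [291.3 192.5]
0 [178.8 185.7] [239.8 188.1] [291.7 190.2]
8 [181.2 193.7] [240.2 190.6] [291.6 187.9]
plain rod diff 15.35256704980843 0.02139406487232574
```

View pics/c11.png

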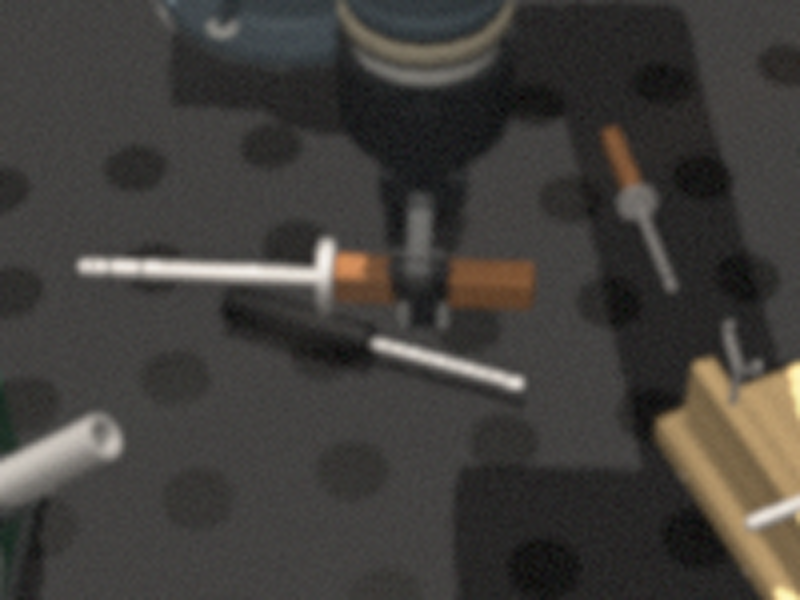

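Tip at (180,186.5) and collar at (240,188): the dipstick is level to about 1°, 0.28 m up, still and clear. Handing in.

```bash
python3 -c "
from station import manip
print(manip.sign_off())"
```

```text
the job is handed in; nothing more can be done
None
```

The oil check is done and handed in at about 18.6 s. The larger dipstick is still in the gripper, level and clear of the pump. The hand-in gave no verdict.

**How it went:**
- **Lift:** I took the dipstick straight up off its hooks by the middle of the handle.
- **Tilt:** The commands can't tilt the tool. I hooked the tip under the tube and raised the handle, which pivoted the dipstick in the pads to about 42°.
- **Insertion:** I pushed it down the tube until the collar stopped. It held firm at about 33 N, and the grip point lay on the tube's line at 39.6°.
- **Withdrawal:** I drew it fully out, with the tip about 30 mm clear of the mouth. I then laid the rod on the tube's upper lip and lowered the handle to bring it back to level.

**Last checks:**
- **Level and height:** In the final scene picture it is within about 1° of level, and the grip point is 0.285 m up.
- **Still and clear:** Joint speeds were about zero, the grip was set to 40 N, and nothing was near the dipstick.
- **Plain rod:** Its handle area of the picture differs little from the first one (2% of values changed strongly). Over the wider rack area the mean difference was 15 grey levels, which I put down to the dipstick being gone and moved shadows. I did not measure the rod's position again.
- **Mouth position:** My separate estimates disagreed by 2 to 3 mm, which caused no trouble.
- **Grip slip:** The handle probably slid 3 to 4 mm in the pads while seating.

I viewed 12 pictures, two over the budget of 10.

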